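# Hold the shutter key switch turned

## Task

Take the key with the plain square head out of the key stand, put it into the key switch on the grey box and work it past the sticky pins until it is fully home. Then turn it a quarter turn clockwise and finish still gripping the key, holding it turned against the spring so the bar's roller shutter keeps running. Leave the other two keys in the stand and do not shove the cup, mug or sugar jar about.

Things in the scene. Friction and masses are not known exactly. Their poses are not given: they have to be found in the camera images.
- switch_key: The key to use: upright black square slab head 34 mm wide (x), 10 thick (y), 34 tall; below it a steel blade 14 wide (x), 5 thick (y), 30 long, tip rounded (radius 2.5). 35 g or so. Origin mid underside of the head (shoulder), z up, blade to -z. Starts upright, shoulder on the stand's top. Same after half a turn about z: fits either way round. Grip the head across its thickness from above.
- round_key: Another key in the stand, to be left there: same blade and black plastic, head a round disc 36 mm across, 10 mm thick. Origin at the head's underside.
- tee_key: Another key in the stand, to be left there: same blade and black plastic, T-shaped head, a 14 mm stem with a 46 mm wide bar on top, 36 mm tall, 10 mm thick. Origin at the head's underside.
- key_stand: Fixed pale wooden block 55 (x) by 190 (y) by 50 mm tall, origin under its centre, with three blade slots in a row along its y, at -60, 0 and +60 mm, one key in each in any order; slots 36 mm deep with 1 mm play all round. All heads lie with their width along the row.
- switch_box: Fixed grey box 120 (x) by 110 (y) by 68.5 mm tall, origin under its centre; steel bezel and brass lock cylinder 35 mm across in mid top. Unturned, the slot's long side lies along the box's x. In the slot two sticky pins, one in each long wall, 10 and 21 mm down, stand 1.6 mm in the blade's way and give sideways. Each stops the key until pushed with about 5 to 13 N, less if it is rocked 0.1 rad to and fro about the vertical.
- keyway (a point): Centre of the slot's mouth in the cylinder's top face, 70 mm above the box's underside; axes as the box (does not turn with the cylinder). Slot 15.5 by 6.5 mm (0.75 mm play each side of the blade), 2 mm chamfer at the mouth, deep enough for the whole blade. Fully home: the key's shoulder sits on the cylinder's face.
- cylinder (a joint): Turn of the lock cylinder, rad: 0 at rest, growing clockwise seen from above, stop at 1.65. A spring returns it (0.03 N m at rest, 0.08 N m at a quarter turn): it stays turned only while the key is held. The blade has about 0.1 rad of turning play in the slot, so the cylinder lags behind the key.
- espresso_cup: White cup, 58 mm across, 55 mm tall, standing between stand and switch box; bystander. Origin under its centre.
- mug: White mug 80 mm across, 90 mm tall with a handle, behind the stand and box; bystander. Origin under its centre.
- sugar_jar: Glass jar with a steel cap, 70 mm across, 100 mm tall, bystander. Origin under its centre.

How it is judged (in metres and radians):
On the way, in this order (a step that is already met when the one before it is completed fails the run):
1. the square-headed key is lifted out of the stand in the fingers (contact force between the fingers and switch_key above 1 N and z of switch_key in the frame of key_stand above 0.082 m), for 0.1 s.
2. the key is fully home in the keyway, with the cylinder not yet turned (z of switch_key in the frame of keyway below 0.003 m and horizontal distance between switch_key and keyway below 0.004 m and angle between switch_key's own z axis and vertical below 0.12 rad and value of joint cylinder below 0.5 rad), for 0.1 s.
3. the key is turned a quarter clockwise and held there (z of switch_key in the frame of keyway below 0.003 m and horizontal distance between switch_key and keyway below 0.004 m and angle between switch_key's own z axis and vertical below 0.12 rad and contact force between the fingers and switch_key above 1 N and value of joint cylinder above 1.22 rad), for 0.5 s.
At the end, for the whole second after the job is handed in: The square-headed key is fully home in the keyway (shoulder within 3 mm of the cylinder's face, within 4 mm of its centre, upright within 7 degrees), the fingers grip it with more than 1 N, and the cylinder is held at a quarter turn clockwise (at least 1.22 rad, 70 degrees) and still (all of step 3 and velocity of joint cylinder between -0.2 and 0.2 rad/s); the arm keeps its last pose, push and grip.
It fails at once if another key is pulled out or knocked about (moved over 15 mm) (distance of any of round_key, tee_key from where it was at the start of the episode above 0.015 m).
It fails at once if a bystander is shoved (moved over 30 mm) (distance of any of espresso_cup, mug, sugar_jar from where it was at the start of the episode above 0.03 m).
It also fails if it takes over 54 s, if anything falls off the work surface, if the arm or the gripper's body presses on something with over 40 N, if the wrist force passes 120 N, or if a joint passes its speed limit or range.

## Robot

A 7-joint arm with a two-finger parallel gripper is mounted at the origin on the work surface. World frame = base frame: x ahead of the robot, y to its left, z up, the work surface at z = 0. Lengths are in m, angles in degrees, forces in N, time in s.
With the tool pointing down it reaches from about 0.375 to 0.925 m from the base axis. Payload 3.1 kg.
Tool frame: the origin (TCP) lies on the mounting face of the last link; the fingertips stand 173 mm ahead of it and the grasp point (between the pads) lies 155 mm ahead of it (env.tcp_to_tips is the x of the fingertips in the tool frame, in m); x points along the fingers, z is the direction in which the jaws open and shut, and the axes are right-handed (so a half turn about x gives the same grasp; the last joint's range is limited). The gripper opens to 85 mm and grips with 20 to 120 N. Pads are 22 mm wide; open, the fingers measure 114 mm over their backs; the gripper's body (76 mm by 85 mm) begins 54 mm behind the grasp point. The pads swing forward as they close: fully open they stand 13 mm farther back than shut.
Start: joints at [68.537, 21.939, 2.515, 91.553, -1.026, 66.532, -2.859], TCP at [0.178, -0.625, 0.405] pointing down, gripper open.
Joint ranges: [-149.38, 149.38], [-23.57, 123.04], [-84.95, 90], [0, 143.3], [-89.99, 269.99], [3.08, 112.72], [-163.45, 163.45]. Speed limits (degrees/s): [159.86, 159.86, 180, 180, 180, 180, 180].

## Interface

Orientations are given as [roll, pitch, yaw] about the fixed x, y, z axes, in that order (R = Rz(yaw) Ry(pitch) Rx(roll)).
In Python, from rig import env gives the robot as it stands. The module is installed in compiled form; this text tells all that it offers.
- The arm moves only by the tool servo_tool, never from a script. Its arguments are lists of equal length, an entry for each row: "slide": the shift along the tool's x, y, z in mm, a list of three; "rotation": the turn, a rotation vector about the tool's x, y, z in rad, a list of three; "claw": the finger opening in mm, from 0 to 85.4. In form: {"slide": [[x, y, z], ...], "rotation": [[rx, ry, rz], ...], "claw": [claw, ...]}. A call has 1 to 20 rows; each row shifts and turns the commanded pose from where the row before left it, along the tool's axes as they then stand; what a row does not reach is not made up. A row lasts 1/8 s, in which the tool goes at most 62.5 mm and 10.7 degrees, less where a joint would pass 70% of its speed; a pose out of reach is approached as far as the arm can. A call with a gripper value outside its range is refused whole. The fingers move at their own pace and stop on an object; "grip_force" is the grip in N (left out, the last holds). Time passes only in rows, so rows that do not move let the fingers close. It gives the time, the measured TCP pose, the force and the opening at its end, in the units of the state.
- env.state(): the state, without advancing time (a new reading comes with each control period).
- env.get_image(name): name is "side" or "top" or "wrist"; returns a dict with "pixels" (420x560x3 uint8, red, green, blue), "fx", "fy", "cx", "cy" (pixels), "rvec" (rotation vector, rad) and "tvec" (3), from world to camera coordinates, as OpenCV has them; the wrist camera has in their place "T_tool_cam" (4x4, takes a point from camera to tool coordinates, whose origin is the TCP and whose axes are the tool frame's). Camera axes: x right, y down, z forward; pixel columns grow to the right and rows downward; lengths in m; the calibration is good to about 2 mm. A picture is of the moment at which its call begins: read the wrist's pose just before it. There is no depth.
- env.close_job(): hands the job in, once; it reports no verdict.
The state is a dict: "t": time; "joints": joint angles; "dq": joint speeds; "effort": joint torques, N m; "position": TCP position; "ee_rot": TCP orientation; "wrist_force": force on the tool from outside, world axes, zero at the start; "torque": the same for the moment, N m; "width": opening from 0.0 (shut) to 1.0 (fully open).
Only numpy, scipy, OpenCV 4.12 (cv2) and the standard library are available. Lean on these libraries where they do the work, as an engineer would, in place of code of your own. Each camera call takes 0.05 s, during which the arm holds its last target.

## Working session

There is one attempt and no reset: what is moved stays moved. The work goes in short steps, Python scripts to look and compute and a tool call to move; the robot and the scene stay as the last step left them, time stands still between calls to the robot, and variables do not carry over. Pictures are saved under pics/ and viewed, and the job is handed in when it is done.

Besides the shell and the picture viewer there is one more tool, called by a JSON object that holds its "fn" and its "kwargs". servo_tool: Moves the arm, as the interface text tells. Its arguments: {"type":"object","properties":{"slide":{"type":"array","items":{"type":"array","items":{"type":"number"}}},"rotation":{"type":"array","items":{"type":"array","items":{"type":"number"}}},"claw":{"type":"array","items":{"type":"number"}},"grip_force":{"type":"number"}},"required":["slide","rotation","claw"]}

```bash
mkdir -p pics
cat > h.py <<'E'
import numpy as np, cv2
from rig import env
from scipy.spatial.transform import Rotation as R
def save(im,n): cv2.imwrite('pics/'+n+'.png',im['pixels'][:,:,::-1])
def ray(im,u,v,st=None):
    d=np.array([(u-im['cx'])/im['fx'],(v-im['cy'])/im['fy'],1])
    if 'rvec' in im:
        Rm=cv2.Rodrigues(np.array(im['rvec'],float))[0]; return -Rm.T@np.array(im['tvec']).ravel(), Rm.T@d
    T=np.array(im['T_tool_cam']); Rt=R.from_euler('xyz',st['ee_rot'],degrees=True).as_matrix()
    return Rt@T[:3,3]+np.array(st['position']), Rt@T[:3,:3]@d
def onz(im,u,v,z,st=None):
    o,d=ray(im,u,v,st); return o+d*(z-o[2])/d[2]
E
python3 - <<'E'
from h import *
s=env.state(); print(s, env.tcp_to_tips)
for n in ['side','top','wrist']:
    im=env.get_image(n); save(im,n+'0'); print(n,{k:v for k,v in im.items() if k!='pixels'})
    import pickle; pickle.dump((s,im),open(n+'0.pkl','wb'))
E
```

```text
{'t': 0.0, 'joints': array([68.53517818, 21.99303995,  2.5115952 , 91.65059594, -1.027764  ,
       66.53063117, -2.85884838]), 'dq': array([ 0.01950869,  0.0300434 ,  0.06235429,  0.00462976,  0.01687254,
        0.02714462, -0.05208001]), 'effort': array([-3.03798424e-04, -4.33455384e+01,  1.02435093e+00, -2.49510401e+01,
        1.06048459e-02,  1.12584248e-02, -1.09456585e-05]), 'position': array([ 0.17753771, -0.62477085,  0.40326203]), 'ee_rot': array([-177.6418469 ,   89.84821673,  108.22324553]), 'wrist_force': array([-0.49165275,  0.4045479 , -0.26859975]), 'torque': array([ 0.00637547,  0.0254313 , -0.0101645 ]), 'width': 0.9995664152551081} 0.1734
side {'fx': 472.06191093589, 'fy': 472.06191093589, 'cx': 285.0956624255795, 'cy': 206.42392049352293, 'rvec': array([ 0.66409017, -2.43509658,  1.36350937]), 'tvec': array([0.52578252, 0.21508664, 0.84552568])}
top {'fx': 523.5515152580926, 'fy': 523.5515152580926, 'cx': 277.94941316611005, 'cy': 217.09105710300352, 'rvec': array([ 2.06050811, -2.12920261,  0.24858737]), 'tvec': array([0.00181207, 0.62664591, 0.99435227])}
wrist {'fx': 295.7103071879175, 'fy': 295.7103071879175, 'cx': 283.10474897812963, 'cy': 212.1505361957669, 'T_tool_cam': array([[ 5.62465995e-04, -2.82040870e-01,  9.59402226e-01,
         3.06440688e-02],
       [-1.31005656e-04, -9.59402390e-01, -2.82040842e-01,
         7.23524659e-02],
       [ 9.99999833e-01,  3.29512648e-05, -5.76580169e-04,
        -6.02901948e-04],
       [ 0.00000000e+00,  0.00000000e+00,  0.00000000e+00,
         1.00000000e+00]])}
```

View pics/top0.png

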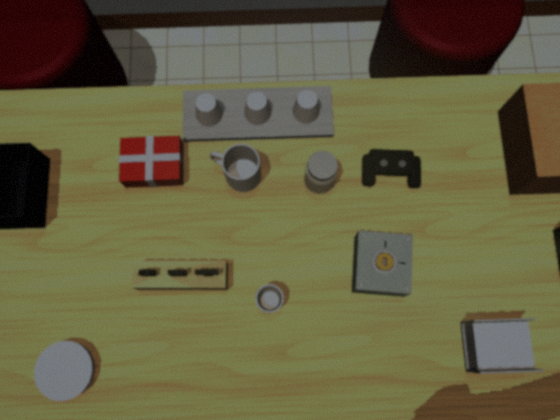

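View pics/side0.png

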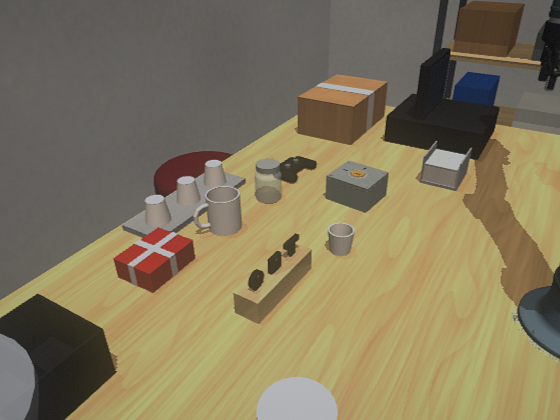

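View pics/wrist0.png

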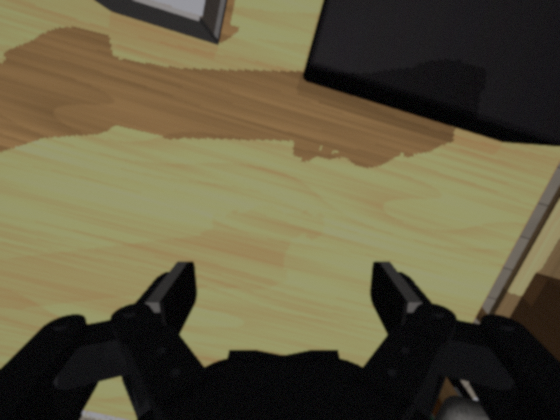

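The top view shows the stand at about (180,275) with three dark heads, the box at (385,262) with the cylinder at (385,261), and the cup at (270,298). In the side view the heads look round, square and tee, so the square one is probably in the middle. I'll zoom in to check.

Run:
```python
from h import *
import pickle
s,t=pickle.load(open('top0.pkl','rb')); _,sd=pickle.load(open('side0.pkl','rb'))
a=cv2.resize(t['pixels'][240:310,120:240],None,fx=6,fy=6,interpolation=2)[:,:,::-1]
cv2.imwrite('pics/z1.png',a)
cv2.imwrite('pics/z2.png',cv2.resize(t['pixels'][220:305,340:425],None,fx=6,fy=6,interpolation=2)[:,:,::-1])
cv2.imwrite('pics/z3.png',cv2.resize(sd['pixels'][220:330,220:330],None,fx=5,fy=5,interpolation=2)[:,:,::-1])
for n,u,v,z in [('k1',148,272,.084),('k2',178,272,.084),('k3',207,272,.084),('cyl',385,261,.07),('cup',270,298,.055),('mug',242,167,.09),('jar',322,165,.1),('cup3',307,103,.05)]: print(n,onz(t,u,v,z).round(4))
```

```text
k1 [0.5211 0.2415 0.084 ]
k2 [0.5192 0.1822 0.084 ]
k3 [0.5173 0.1249 0.084 ]
cyl [ 0.5296 -0.2307  0.07  ]
cup [0.4648 0.0025 0.055 ]
mug [0.7312 0.0519 0.09  ]
jar [ 0.7265 -0.112   0.1   ]
cup3 [ 0.889  -0.0912  0.05  ]
```

View pics/z1.png

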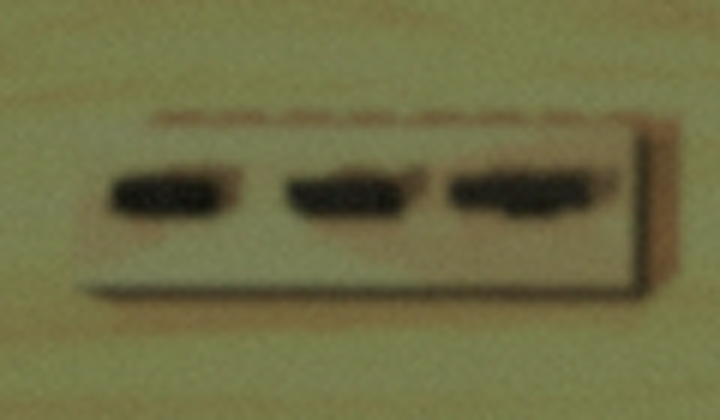

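View pics/z2.png

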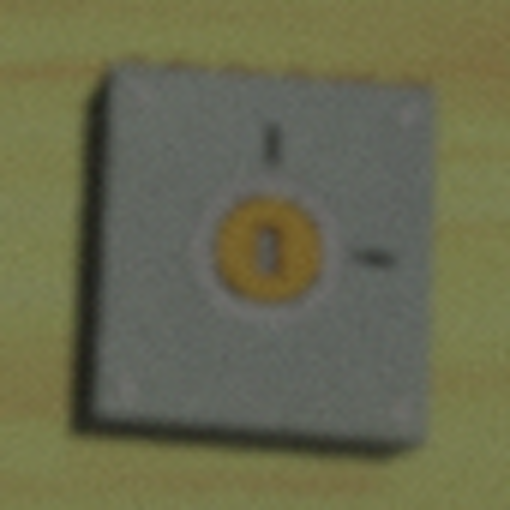

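View pics/z3.png

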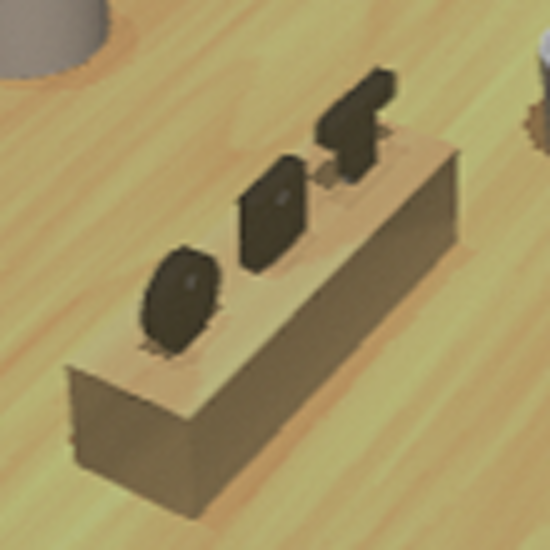

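```bash
cat >> h.py <<'E'
def pose(s=None):
    s=s or env.state(); return R.from_euler('xyz',s['ee_rot'],degrees=True).as_matrix(), np.array(s['position'])
def goal(p,zang,s=None):
    """tool shift (mm) and rotvec to reach TCP p, tool x down, tool z at world yaw zang deg. slide first in current axes"""
    s=s or env.state(); Rt,q=pose(s)
    z=np.array([np.cos(np.radians(zang)),np.sin(np.radians(zang)),0]); x=np.array([0,0,-1.]); G=np.c_[x,np.cross(z,x),z]
    print('slide mm cur axes',(Rt.T@(np.array(p)-q)*1e3).round(1),'in goal axes',(G.T@(np.array(p)-q)*1e3).round(1),'rot',R.from_matrix(Rt.T@G).as_rotvec().round(4))
E
python3 - <<'E'
from h import *
Rt,q=pose(); print(Rt.round(3)); zc=np.degrees(np.arctan2(Rt[1,2],Rt[0,2])); print(zc)
for a in (90,-90): goal((.53,-.23,.40),a)
for a in (0,180): goal((.519,.182,.40),a)
E
```

```text
[[-0.001  0.962  0.273]
 [ 0.002  0.273 -0.962]
 [-1.    -0.    -0.002]]
-74.13486280367522
slide mm cur axes [   4.1  447.  -283.5] in goal axes [   3.5 -352.4  394.9] rot [-2.8647e+00 -6.0000e-04 -3.0000e-03]
slide mm cur axes [   4.1  447.  -283.5] in goal axes [   3.5  352.4 -394.9] rot [ 0.2769 -0.0021  0.0004]
slide mm cur axes [   4.9  549.  -682.8] in goal axes [  3.5 806.9 341.4] rot [-1.2939 -0.0019 -0.0013]
slide mm cur axes [   4.9  549.  -682.8] in goal axes [   3.5 -806.9 -341.4] rot [ 1.8477e+00 -1.4000e-03  2.0000e-03]
```

{"fn": "servo_tool", "kwargs": {"slide": [[0,49.7,-31.5],[0,49.7,-31.5],[0,49.7,-31.5],[0,49.7,-31.5],[0,49.7,-31.5],[0,49.7,-31.5],[0,49.7,-31.5],[0,49.7,-31.5],[0,49.7,-31.5],[0,0,0],[0,0,0]], "rotation": [[0,0,0],[0,0,0],[0,0,0],[0,0,0],[0,0,0],[0,0,0],[0,0,0],[0,0,0],[0,0,0],[0,0,0],[0,0,0]], "claw": [50,50,50,50,50,50,50,50,50,50,50], "grip_force": 60}}

```text
t: 1.52
position: [0.5302, -0.2303, 0.4042]
ee_rot: [-96.3, 89.9, -170.4]
wrist_force: [-0.8, 0.8, -0.4]
width: 0.587
```

Run:
```python
from h import *
import pickle
s=env.state(); im=env.get_image('wrist'); save(im,'w1'); pickle.dump((s,im),open('w1.pkl','wb')); print(s['t'],s['position'],s['ee_rot'],s['dq'].round(2),s['joints'].round(1))
```

```text
1.525 [ 0.53021706 -0.23030067  0.40415908] [ -96.32556693   89.92019234 -170.4188461 ] [ 1.54 -0.39  2.04  0.4   0.09  0.05 -0.07] [ 32.2  15.1 -14.9 101.1   4.3  64.4 -58.2]
```

View pics/w1.png

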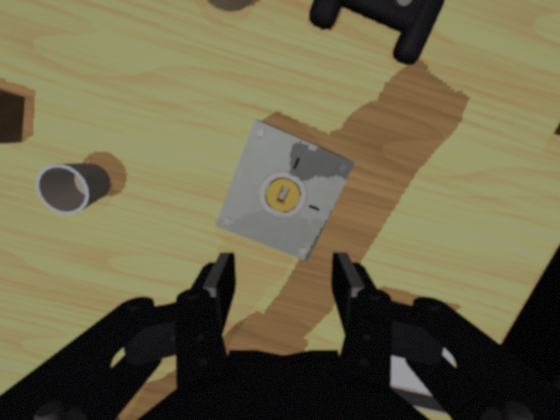

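The box is in mid-image at about (285,190), with the brass cylinder at (284,194). I'll fit the brass disc and the box edges.

```bash
cat > box.py <<'E'
from h import *
import pickle
def meas(im,s,roi,z):
    p=im['pixels'].astype(int); r,g,b=p[...,0],p[...,1],p[...,2]
    m=np.zeros(r.shape,np.uint8); x0,x1,y0,y1=roi
    m[y0:y1,x0:x1]=((r-b>60)&(r>90))[y0:y1,x0:x1]
    return m
def brass(im,s,c,rad):
    p=im['pixels'].astype(int); m=((p[...,0]-p[...,2]>50)&(p[...,0]-p[...,1]>15)).astype(np.uint8)
    k=np.zeros_like(m); cv2.circle(k,c,rad,1,-1); m&=k
    cs,_=cv2.findContours(m,0,1); q=max(cs,key=cv2.contourArea); h=cv2.convexHull(q)[:,0,:].astype(float)
    w=np.array([onz(im,u,v,.07,s)[:2] for u,v in h]).astype(np.float32)
    (ctr,rr)=cv2.minEnclosingCircle(w); e=cv2.fitEllipse(w*1000)
    return ctr,rr,e[0],e[1],m
E
python3 - <<'E'
from box import *
s,w=pickle.load(open('w1.pkl','rb')); _,t=pickle.load(open('top0.pkl','rb'))
for n,im,c,rad in(('w',w,(284,194),26),('t',t,(385,261),13)):
    r=brass(im,s,c,rad); print(n,r[:4],r[4].sum())
    p=cv2.cvtColor(im['pixels'],cv2.COLOR_RGB2HSV)
    x0,y0=(c[0]-75,c[1]-80) if n=='w' else (c[0]-40,c[1]-40)
    L=cv2.resize(im['pixels'][max(0,y0):y0+160,x0:x0+160],None,fx=4.5,fy=3.7,interpolation=2) if n=='w' else None
    if n=='w': cv2.imwrite('pics/zw1.png',cv2.resize(im['pixels'][110:270,205:365],None,fx=3.7,fy=3.7,interpolation=2)[:,:,::-1])
    # grey: low saturation
    g=((p[...,1]<70)&(p[...,2]>50)).astype(np.uint8); k=np.zeros_like(g); cv2.circle(k,c,85 if n=='w' else 45,1,-1); g&=k
    cs,_=cv2.findContours(g,0,1); q=max(cs,key=cv2.contourArea); h=cv2.convexHull(q)[:,0,:]
    W=np.array([onz(im,u,v,.0685,s)[:2]*1000 for u,v in h]).astype(np.float32); print(cv2.minAreaRect(W), cv2.contourArea(q))
E
```

```text
w ((0.5313703417778015, -0.22842669486999512), 0.017683682963252068, (531.5145263671875, -228.44248962402344), (34.30738830566406, 34.62300491333008)) 746
((533.1094970703125, -213.20066833496094), (141.42225646972656, 121.70982360839844), 83.09188842773438) 11837.5
t ((0.5291537046432495, -0.22933922708034515), 0.016366638243198395, (529.2601928710938, -229.4458770751953), (31.853713989257812, 32.19658279418945)) 168
((527.7529296875, -228.58787536621094), (112.75993347167969, 125.35244750976562), 83.69481658935547) 3309.5
```

View pics/zw1.png

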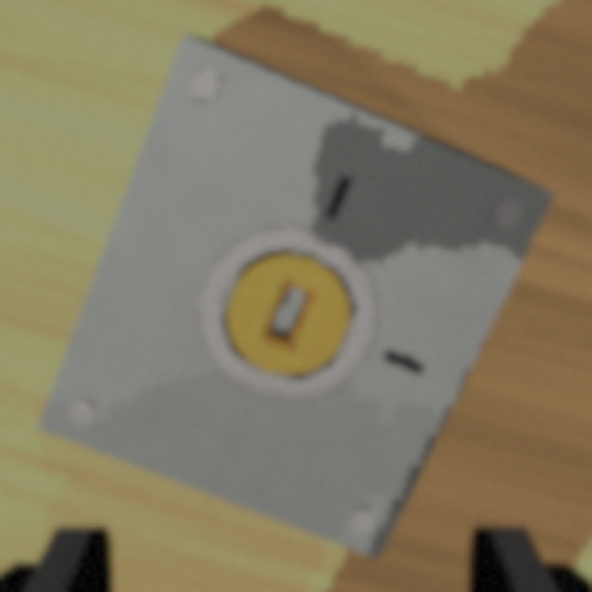

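Run:
```python
from box import *
s,w=pickle.load(open('w1.pkl','rb'))
for P in ([(188,36),(552,194),(42,428),(375,555)],[(204,84),(510,212),(82,410),(363,520)]):
    q=[onz(w,u/3.7+205,v/3.7+110,.0685,s)[:2] for u,v in P]; print(np.round(q,4),np.mean(q,0))
    for a,b in((2,0),(3,1),(1,0),(3,2)):
        d=q[b]-q[a]; print(np.hypot(*d).round(4),np.degrees(np.arctan2(d[1],d[0])).round(2))
q=[onz(w,u/3.7+205,v/3.7+110,.07,s)[:2] for u,v in [(278,338),(300,286)]]
d=q[1]-q[0];print(np.mean(q,0),np.degrees(np.arctan2(d[1],d[0])))
# dash
goal((.519,.182,.40),2)
```

```text
[[ 0.5968 -0.1825]
 [ 0.5839 -0.2898]
 [ 0.4781 -0.1686]
 [ 0.4659 -0.275 ]] [ 0.5311741  -0.22900804]
0.1194 -6.71
0.1189 -7.14
0.1081 83.17
0.1071 83.44
[[ 0.586  -0.1898]
 [ 0.576  -0.2803]
 [ 0.4868 -0.1787]
 [ 0.476  -0.2681]] [ 0.53119649 -0.22922218]
0.0998 -6.37
0.1008 -6.93
0.0911 83.72
0.0901 83.08
[ 0.5320452  -0.22889503] -6.537796484039581
slide mm cur axes [   4.   102.1 -400.8] in goal axes [  4.2 413.6   3.8] rot [-1.3306e+00 -1.0000e-03  1.4000e-03]
```

{"fn": "servo_tool", "kwargs": {"slide": [[0,0,0],[0,0,0],[0,0,0],[0,0,0],[0,0,0],[0,0,0],[0,0,0],[0,58.8,-3.6],[0,58.8,-3.6],[0,58.8,-3.6],[0,58.8,-3.6],[0,58.8,-3.6],[0,58.8,-3.6],[0,58.8,-3.6],[0,0,0],[0,0,0],[0,0,0]], "rotation": [[-0.18,0,0],[-0.18,0,0],[-0.18,0,0],[-0.18,0,0],[-0.18,0,0],[-0.18,0,0],[-0.18,0,0],[0,0,0],[0,0,0],[0,0,0],[0,0,0],[0,0,0],[0,0,0],[0,0,0],[0,0,0],[0,0,0],[0,0,0]], "claw": [50,50,50,50,50,50,50,50,50,50,50,50,50,50,50,50,50]}}

```text
t: 3.7
position: [0.52, 0.1787, 0.4042]
ee_rot: [-101.7, 89.9, -104.0]
wrist_force: [0.0, 0.4, -0.9]
width: 0.587
```

Run:
```python
from h import *
import pickle
s=env.state(); im=env.get_image('wrist'); save(im,'w2'); pickle.dump((s,im),open('w2.pkl','wb')); print(s['t'],s['position'],pose(s)[0].round(4),s['dq'].round(2),s['joints'].round(1))
```

```text
3.7 [0.52004255 0.17868156 0.40424844] [[-4.000e-04  3.940e-02  9.992e-01]
 [-1.800e-03  9.992e-01 -3.940e-02]
 [-1.000e+00 -1.800e-03 -4.000e-04]] [ 0.11 -0.05 -0.54 -0.21 -0.31 -0.02 -0.22] [ 10.7  15.1 -38.9 103.9  10.5  64.7 -34.1]
```

View pics/w2.png

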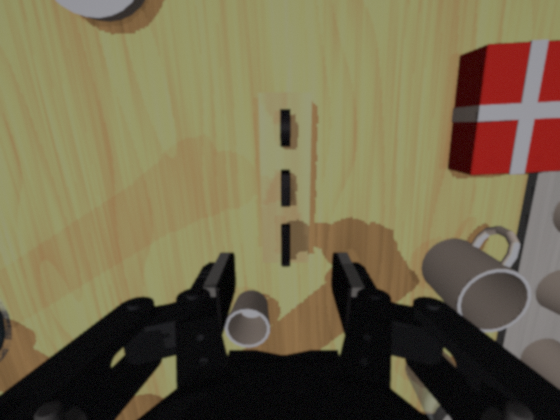

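The wrist view shows the three heads in a column near u=285: round (128), square (188), tee (245).

Run:
```python
from h import *
import pickle
s,w=pickle.load(open('w2.pkl','rb'))
cv2.imwrite('pics/zw2.png',cv2.resize(w['pixels'][85:275,240:330],None,fx=3.1,fy=3.1,interpolation=2)[:,:,::-1])
g=w['pixels'].max(2); m=((g<60)).astype(np.uint8); m[:100]=0;m[270:]=0;m[:,:270]=0;m[:,305:]=0
n,l,st,c=cv2.connectedComponentsWithStats(m)
for i in range(1,n):
    if st[i,4]<50: continue
    cs,_=cv2.findContours((l==i).astype(np.uint8),0,1); h=cs[0][:,0,:]
    W=np.array([onz(w,u,v,.084,s)[:2]*1000 for u,v in h]).astype(np.float32)
    print(st[i],c[i],cv2.minAreaRect(W), onz(w,*c[i],.084,s))
```

```text
[281 110   9  36 312] [285.         127.54487179] ((524.74267578125, 248.32244873046875), (31.708087921142578, 7.6232428550720215), 88.05764770507812) [0.52479707 0.24853412 0.084     ]
[282 171   8  35 276] [285.47463768 187.99637681] ((523.1317138671875, 190.35482788085938), (34.49258041381836, 7.084641456604004), 87.75594329833984) [0.5230861  0.19064542 0.084     ]
[282 224   8  42 323] [285.45820433 244.22910217] ((520.889892578125, 129.5649871826172), (46.57565689086914, 7.490805625915527), 87.67534637451172) [0.52082162 0.13036534 0.084     ]
```

View pics/zw2.png

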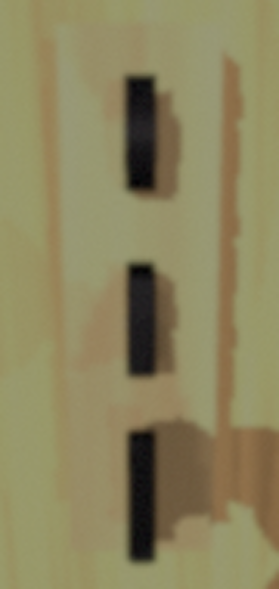

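{"fn": "servo_tool", "kwargs": {"slide": [[40,3,0.7],[40,3,0.7],[40,2.5,0.7],[0,0,0],[0,0,0],[0,0,0]], "rotation": [[0,0,0],[0,0,0],[0,0,0],[0,0,0],[0,0,0],[0,0,0]], "claw": [50,50,50,50,50,50]}}

```text
t: 4.5
position: [0.5227, 0.1904, 0.287]
ee_rot: [16.7, 89.8, 14.7]
wrist_force: [0.6, 0.1, -0.6]
width: 0.585
```

```bash
cat >> h.py <<'E'
def proj(im,P,s=None):
    P=np.atleast_2d(P).astype(float)
    if 'rvec' in im: C=P@cv2.Rodrigues(np.array(im['rvec'],float))[0].T+np.array(im['tvec']).ravel()
    else:
        Rt,q=pose(s); T=np.array(im['T_tool_cam']); C=((P-q)@Rt-T[:3,3])@T[:3,:3]
    return np.c_[C[:,0]/C[:,2]*im['fx']+im['cx'],C[:,1]/C[:,2]*im['fy']+im['cy']]
E
python3 - <<'E'
from h import *
import pickle
s=env.state(); im=env.get_image('wrist'); save(im,'w3'); pickle.dump((s,im),open('w3.pkl','wb')); print(s['t'],s['position'],pose(s)[0].round(4),s['wrist_force'])
Rt,q=pose(s)
print('tips',proj(im,[q+Rt@[.173,0,z] for z in(-.025,0,.025)],s).round(1))
sd=env.get_image('side'); save(sd,'s3')
E
```

```text
4.5 [0.52274572 0.19044722 0.28695298] [[ 0.0041  0.0349  0.9994]
 [ 0.0011  0.9994 -0.0349]
 [-1.      0.0012  0.0041]] [ 0.61148389  0.09844477 -0.58792741]
tips [[234.8 267.4]
 [281.9 267.5]
 [329.1 267.5]]
```

View pics/w3.png

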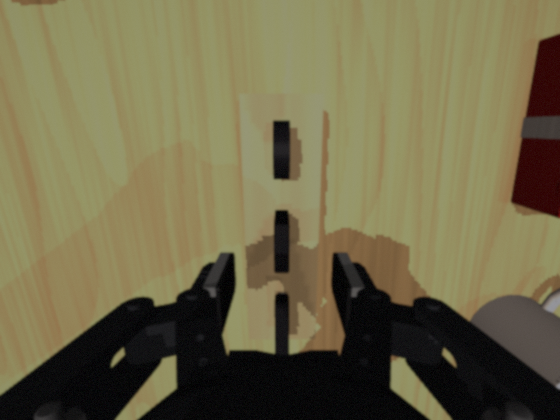

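View pics/s3.png

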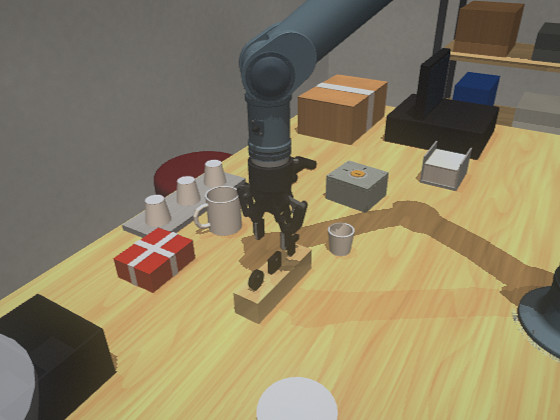

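Run:
```python
from h import *
import pickle
th=np.radians(-2.2); ex=np.array([np.cos(th),np.sin(th),0]); ey=np.array([-np.sin(th),np.cos(th),0])
def corners(c,hw=.017,z0=.05,z1=.084): return [np.array([*c,0])+a*.005*ex+b*hw*ey+[0,0,z] for z in(z0,z1) for a in(-1,1) for b in (-1,1)]
for f,yr in(('w2',(165,210)),('w3',(205,277))):
    s,w=pickle.load(open(f+'.pkl','rb')); g=w['pixels'].max(2); m=g<60
    sub=m[yr[0]:yr[1],272:294]; ys,xs=np.nonzero(sub); print(f,'obs u',xs.min()+272,xs.max()+273,'v',ys.min()+yr[0],ys.max()+yr[0]+1, 'area',len(xs))
    for c in((.522,.184),(.522,.187),(.522,.190),(.522,.193)):
        P=proj(w,corners(c),s); h=cv2.convexHull(P.astype(np.float32)); print(c,P.min(0).round(1),P.max(0).round(1),cv2.contourArea(h).round())
t=pickle.load(open('top0.pkl','rb'))[1]; m=t['pixels'].max(2)<50
sub=m[265:280,165:192]; ys,xs=np.nonzero(sub); print('top',xs.min()+165,xs.max()+166,ys.min()+265,ys.max()+266)
for c in((.522,.184),(.522,.187),(.522,.190)):
    P=proj(t,corners(c)); print(c,P.min(0).round(1),P.max(0).round(1))
```

```text
w2 obs u 282 290 v 171 206 area 276Traceback (most recent call last):
  File "<stdin>", line 9, in <module>
AttributeError: 'float' object has no attribute 'round'
```

Run:
```python
from h import *
import pickle
th=np.radians(-2.2); ex=np.array([np.cos(th),np.sin(th),0]); ey=np.array([-np.sin(th),np.cos(th),0])
def corners(c,hw=.017,z0=.05,z1=.084): return [np.array([*c,0])+a*.005*ex+b*hw*ey+[0,0,z] for z in(z0,z1) for a in(-1,1) for b in (-1,1)]
for f,yr in(('w2',(165,210)),('w3',(205,277))):
    s,w=pickle.load(open(f+'.pkl','rb')); g=w['pixels'].max(2); m=g<60
    sub=m[yr[0]:yr[1],272:294]; ys,xs=np.nonzero(sub); print(f,'obs u',xs.min()+272,xs.max()+273,'v',ys.min()+yr[0],ys.max()+yr[0]+1, 'area',len(xs))
    for c in((.522,.184),(.522,.187),(.522,.190),(.522,.193)):
        P=proj(w,corners(c),s); print(c,P.min(0).round(1),P.max(0).round(1))
t=pickle.load(open('top0.pkl','rb'))[1]; m=t['pixels'].max(2)<50
sub=m[265:280,165:192]; ys,xs=np.nonzero(sub); print('top',xs.min()+165,xs.max()+166,ys.min()+265,ys.max()+266)
for c in((.522,.184),(.522,.187),(.522,.190)):
    P=proj(t,corners(c)); print(c,P.min(0).round(1),P.max(0).round(1))
```

```text
w2 obs u 282 290 v 171 206 area 276
(0.522, 0.184) [279.6 172.4] [289.7 210.8]
(0.522, 0.187) [279.4 169.7] [289.6 208. ]
(0.522, 0.19) [279.3 167. ] [289.5 205.1]
(0.522, 0.193) [279.2 164.2] [289.4 202.3]
w3 obs u 274 289 v 211 273 area 877
(0.522, 0.184) [272.  214.3] [288.2 279.4]
(0.522, 0.187) [271.8 210.3] [288.  275.3]
(0.522, 0.19) [271.6 206.3] [287.9 271.1]
(0.522, 0.193) [271.3 202.3] [287.8 266.8]
top 169 187 270 276
(0.522, 0.184) [168.4 268. ] [188.8 275.4]
(0.522, 0.187) [166.9 268.1] [187.3 275.4]
(0.522, 0.19) [165.3 268.1] [185.8 275.5]
```

{"fn": "servo_tool", "kwargs": {"slide": [[20,-3,0],[20,0,0],[19,0,0],[0,0,0],[0,0,0],[0,0,0]], "rotation": [[0,0,0],[0,0,0],[0,0,0],[0,0,0],[0,0,0],[0,0,0]], "claw": [50,50,50,50,50,50]}}

```text
t: 5.35
position: [0.5219, 0.1878, 0.2264]
ee_rot: [26.3, 89.9, 24.4]
wrist_force: [0.4, -0.3, 0.2]
width: 0.582
```

Run:
```python
from h import *
import pickle
s=env.state(); im=env.get_image('wrist'); save(im,'w4'); pickle.dump((s,im),open('w4.pkl','wb')); print(s['t'],s['position'],pose(s)[0].round(4),s['wrist_force'])
```

```text
5.35 [0.52194605 0.1877559  0.22640348] [[ 1.500e-03  3.370e-02  9.994e-01]
 [ 7.000e-04  9.994e-01 -3.370e-02]
 [-1.000e+00  7.000e-04  1.500e-03]] [ 0.37917735 -0.31131574  0.21283932]
```

View pics/w4.png

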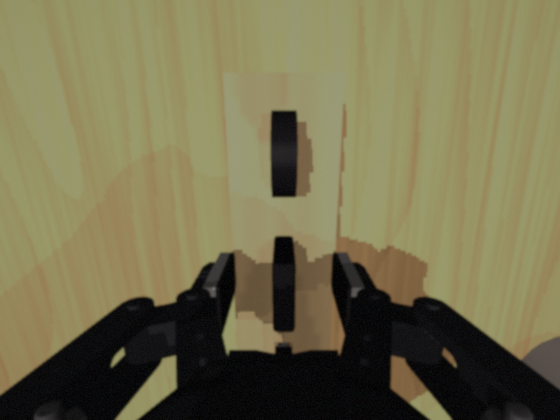

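The square head sits between the fingers at u≈284, the jaw centre is at about 283.5. I'll close the jaws.

{"fn": "servo_tool", "kwargs": {"slide": [[0,0,0.5],[0,0,0],[0,0,0],[0,0,0],[0,0,0],[0,0,0],[0,0,0]], "rotation": [[0,0,0],[0,0,0],[0,0,0],[0,0,0],[0,0,0],[0,0,0],[0,0,0]], "claw": [20,0,0,0,0,0,0], "grip_force": 80}}

```text
t: 6.28
position: [0.5223, 0.1875, 0.2262]
ee_rot: [15.6, 89.9, 13.7]
wrist_force: [0.2, 0.0, 4.9]
width: 0.104
```

Run:
```python
from h import *
s=env.state(); im=env.get_image('wrist'); save(im,'w5'); print(s['t'],s['position'],pose(s)[0].round(4),s['wrist_force'],s['torque'],s['width']*85.4)
```

```text
6.275 [0.52230284 0.1874874  0.22615952] [[ 9.000e-04  3.390e-02  9.994e-01]
 [ 2.000e-04  9.994e-01 -3.390e-02]
 [-1.000e+00  2.000e-04  9.000e-04]] [0.15715001 0.0071324  4.90844578] [-0.1328749   0.04840186  0.01504396] 8.883933835820361
```

View pics/w5.png

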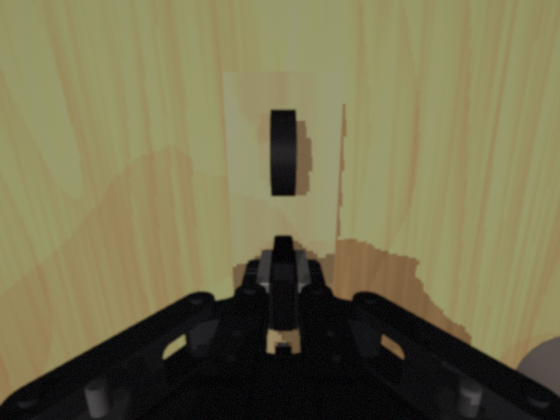

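{"fn": "servo_tool", "kwargs": {"slide": [[-5,0,0],[-10,0,0],[-15,0,0],[-20,0,0],[-20,0,0],[-20,0,0],[-10,0,0],[0,0,0],[0,0,0],[0,0,0]], "rotation": [[0,0,0],[0,0,0],[0,0,0],[0,0,0],[0,0,0],[0,0,0],[0,0,0],[0,0,0],[0,0,0],[0,0,0]], "claw": [0,0,0,0,0,0,0,0,0,0]}}

```text
t: 7.58
position: [0.5216, 0.1871, 0.3247]
ee_rot: [-163.5, 89.9, -165.4]
wrist_force: [-0.3, 0.1, -0.3]
width: 0.099
```

Run:
```python
from h import *
import pickle
s=env.state(); im=env.get_image('wrist'); save(im,'w6'); pickle.dump((s,im),open('w6.pkl','wb'));print(s['t'],s['position'],pose(s)[0].round(4),s['wrist_force'],s['torque'],s['width']*85.4)
sd=env.get_image('side'); save(sd,'s6')
cv2.imwrite('pics/s6z.png',cv2.resize(sd['pixels'][130:330,210:330],None,fx=3,fy=3,interpolation=2)[:,:,::-1])
Rt,q=pose(s);z=np.array
v=Rt[:2,2];print('zang',np.degrees(np.arctan2(v[1],v[0])))
```

```text
7.575 [0.52162721 0.18707292 0.3247022 ] [[-1.900e-03  3.400e-02  9.994e-01]
 [-5.000e-04  9.994e-01 -3.400e-02]
 [-1.000e+00 -6.000e-04 -1.900e-03]] [-0.27532997  0.10060306 -0.26814237] [ 0.03863729 -0.03329704  0.00407056] 8.444130032099533
zang -1.9462598936650517
```

View pics/w6.png

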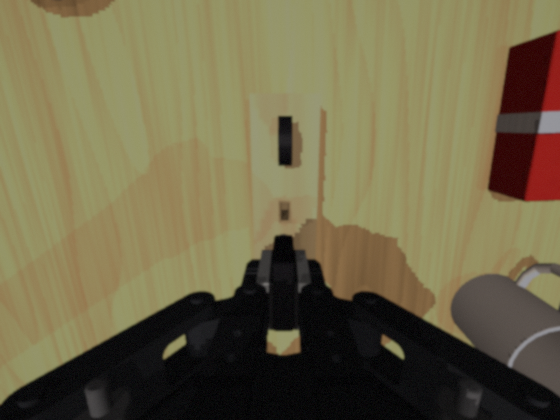

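View pics/s6z.png

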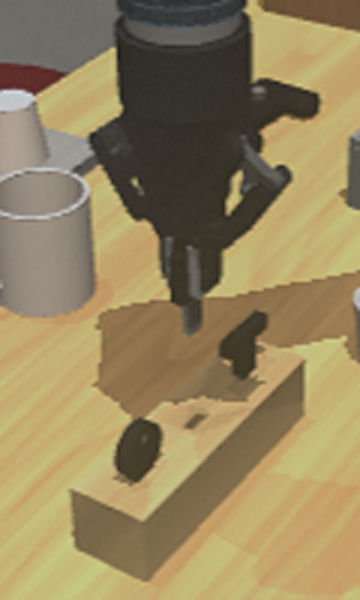

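Run:
```python
from h import *
import pickle
s,w=pickle.load(open('w6.pkl','rb')); Rt,q=pose(s)
cv2.imwrite('pics/w6z.png',cv2.resize(w['pixels'][190:350,240:330],None,fx=3.7,fy=3.7,interpolation=2)[:,:,::-1])
for y in(-.002,0,.002):
    P=proj(w,[q+Rt@[x,y+b,c] for x in(.142,.176) for b in(-.017,.017) for c in(-.005,.005)],s); print(y,P.round(1).tolist())
g=cv2.cvtColor(w['pixels'],cv2.COLOR_RGB2GRAY)
print(g[200:245,284]); print(g[320:338,284]);print(g[214,276:294])
# intersection slot
print(onz(w,285,214,.05,s))
```

```text
-0.002 [[270.4, 337.8], [292.7, 337.8], [269.4, 269.0], [293.5, 269.0], [273.0, 295.9], [291.0, 295.9], [272.4, 238.9], [291.4, 238.9]]
0 [[270.3, 334.0], [292.8, 334.0], [269.3, 264.6], [293.5, 264.6], [273.0, 292.7], [291.0, 292.7], [272.4, 235.4], [291.5, 235.4]]
0.002 [[270.3, 330.2], [292.8, 330.2], [269.3, 260.2], [293.6, 260.2], [273.0, 289.5], [291.0, 289.5], [272.3, 231.8], [291.5, 231.8]]
[125 115 104  98  95  96  95  96  91  80  60  48  47  46  46  50  54  58
  59  70  93 111 118 124 130 132 135 136 135 135 135 134 130 114  83  45
  14   5   0   9   5   5   5   4   6]
[  7  10   8  12   8   7  13  12   9  27  63 107 135 145 146 146 146 145]
[135 132 120 103  83  62  48  45  46  49  55  63  79  98 114 124 131 135]
[0.52312283 0.18607407 0.05      ]
```

View pics/w6z.png

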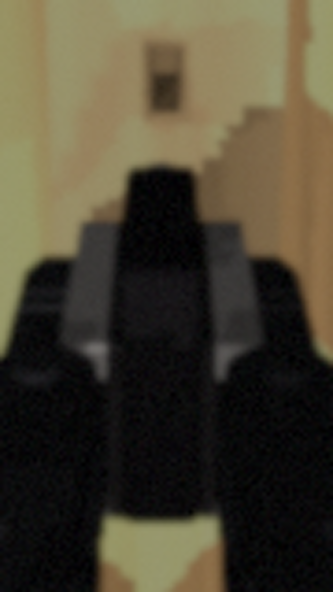

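The key is out and the other two keys are still in the stand. Next I rotate and carry it over to above the keyway.

{"fn": "servo_tool", "kwargs": {"slide": [[-5,0,0],[-5,0,0],[-5,0,0],[-5,0,0],[0,0,0],[0,0,0],[0,0,0],[0,0,0],[0,0,0],[0,-7,-51.5],[0,-7,-51.5],[0,-7,-51.5],[0,-7,-51.5],[0,-7,-51.5],[0,-7,-51.5],[0,-7,-51.5],[0,-7,-51.5],[0,0,0],[0,0,0],[0,0,0]], "rotation": [[-0.1655,0,0],[-0.1655,0,0],[-0.1655,0,0],[-0.1655,0,0],[-0.1655,0,0],[-0.1655,0,0],[-0.1655,0,0],[-0.1655,0,0],[-0.1655,0,0],[0,0,0],[0,0,0],[0,0,0],[0,0,0],[0,0,0],[0,0,0],[0,0,0],[0,0,0],[0,0,0],[0,0,0],[0,0,0]], "claw": [0,0,0,0,0,0,0,0,0,0,0,0,0,0,0,0,0,0,0,0]}}

```text
t: 10.18
position: [0.5306, -0.2261, 0.3457]
ee_rot: [8.5, 89.9, 92.1]
wrist_force: [0.3, 0.6, 1.0]
width: 0.105
```

```bash
cat > look.py <<'E'
from h import *
import pickle,sys
n=sys.argv[1]
s=env.state(); im=env.get_image('wrist'); save(im,'w'+n); pickle.dump((s,im),open('w'+n+'.pkl','wb'));Rt,q=pose(s)
print(s['t'],q.round(4),'xaxis',Rt[:,0].round(4),'zang',np.degrees(np.arctan2(Rt[1,2],Rt[0,2])).round(2),s['wrist_force'].round(1),s['torque'].round(2),s['width']*85.4,s['joints'].round(1))
E
python3 look.py 7
```

```text
10.175 [ 0.5306 -0.2261  0.3457] xaxis [-0.     0.001 -1.   ] zang 83.59 [0.3 0.6 1. ] [ 0.05 -0.01 -0.01] 8.92535728384528 [ 58.4  25.1 -48.2 103.1  21.1  61.3  86.1]
```

View pics/w7.png

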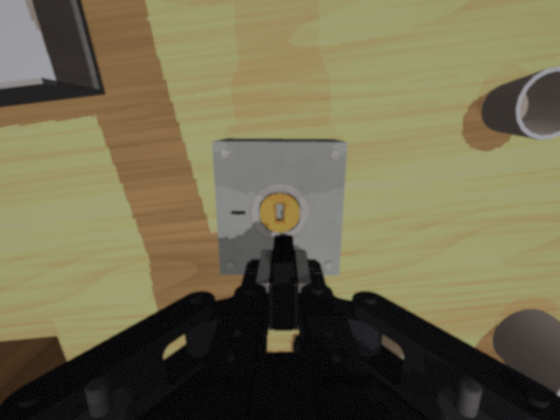

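```bash
cat > cmp.py <<'E'
from box import *
import sys
def tool(im,u,v,z,s):
    Rt,q=pose(s); return ((Rt.T@(onz(im,u,v,z,s)-q))*1e3)
s6,w6=pickle.load(open('w6.pkl','rb')); s,w=pickle.load(open('w%s.pkl'%sys.argv[1],'rb'))
g=cv2.cvtColor(w6['pixels'],cv2.COLOR_RGB2GRAY)
sub=(g[206:224,278:292]<85); ys,xs=np.nonzero(sub); print('stand slot px',xs.min()+278,xs.max()+278,ys.min()+206,ys.max()+206,xs.mean()+278,ys.mean()+206)
u,v=(xs.min()+xs.max())/2+278,(ys.min()+ys.max())/2+206
print('stand slot tool',tool(w6,u,v,.05,s6).round(2))
c,r,e,ax,m=brass(w,s,(280,212),24); Rt,q=pose(s)
print('brass world',c,r,e,ax,'tool',(Rt.T@(np.array([*(np.array(e)/1e3),.07])-q)*1e3).round(2), (Rt.T@(np.array([*c,.07])-q)*1e3).round(2))
cv2.imwrite('pics/cmp.png',np.hstack([cv2.resize(w6['pixels'][190:245,255:315],None,fx=6.5,fy=6.5,interpolation=2),cv2.resize(w['pixels'][190:245,255:315],None,fx=6.5,fy=6.5,interpolation=2)])[:,:,::-1])
E
python3 cmp.py 7
```

```text
stand slot px 280 288 209 219 284.367816091954 213.89655172413794
stand slot tool [274.7   -0.79   1.19]
brass world (0.5313541293144226, -0.22852928936481476) 0.0179069172590971 (531.3446655273438, -228.38363647460938) (34.98714828491211, 35.4216423034668) tool [275.67  -1.07  -2.4 ] [275.67  -1.09  -2.54]
```

View pics/cmp.png

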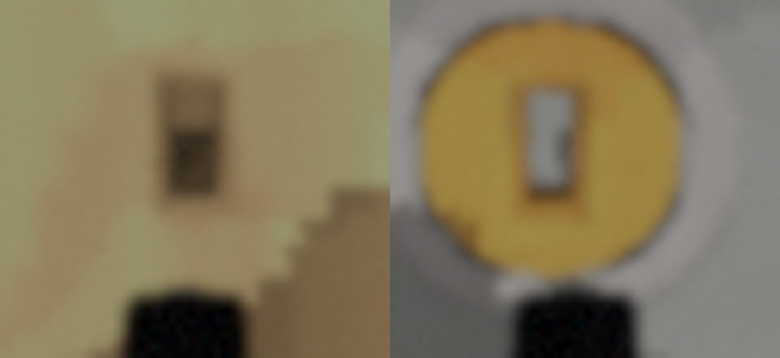

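```bash
cat >> cmp.py <<'E'
g7=cv2.cvtColor(w['pixels'],cv2.COLOR_RGB2GRAY)
print('w6 cols 283-285',g[196:228,283:286].mean(1).round().astype(int).tolist())
print('w7 R',w['pixels'][188:236,279:282,0].mean(1).round().astype(int).tolist())
print('w7 B',w['pixels'][188:236,279:282,2].mean(1).round().astype(int).tolist())
for v in (205,206,207,211,213,214): print(v,'stand',tool(w6,284.5,v,.05,s6).round(2))
for v in (208,210,211.5,213): print(v,'key',tool(w,280,v,.07,s).round(2))
hd=[(284,235)]
E
python3 cmp.py 7
```

```text
stand slot px 280 288 209 219 284.367816091954 213.89655172413794
stand slot tool [274.7   -0.79   1.19]
brass world (0.5313541293144226, -0.22852928936481476) 0.0179069172590971 (531.3446655273438, -228.38363647460938) (34.98714828491211, 35.4216423034668) tool [275.67  -1.07  -2.4 ] [275.67  -1.09  -2.54]
w6 cols 283-285 [139, 138, 136, 133, 126, 115, 104, 98, 95, 95, 95, 95, 91, 80, 61, 49, 47, 45, 47, 50, 55, 57, 58, 71, 93, 111, 119, 124, 130, 132, 134, 136]
w7 R [138, 135, 132, 127, 124, 135, 149, 156, 158, 158, 158, 158, 157, 154, 145, 134, 128, 129, 129, 129, 128, 124, 117, 113, 111, 112, 115, 119, 120, 114, 99, 91, 107, 133, 149, 153, 155, 157, 158, 158, 158, 158, 157, 151, 135, 108, 79, 47]
w7 B [133, 131, 127, 117, 99, 73, 59, 58, 59, 60, 61, 60, 59, 58, 61, 77, 102, 119, 125, 126, 125, 121, 114, 110, 108, 109, 111, 116, 116, 106, 81, 50, 39, 48, 55, 60, 63, 66, 67, 65, 64, 63, 65, 69, 80, 84, 72, 46]
205 stand [274.7    7.23   1.62]
206 stand [274.7    6.34   1.62]
207 stand [274.7    5.46   1.62]
211 stand [274.7    1.9    1.62]
213 stand [2.747e+02 1.100e-01 1.620e+00]
214 stand [274.7   -0.79   1.62]
208 key [275.67   3.07  -1.73]
210 key [275.67   1.28  -1.74]
211.5 key [ 2.7567e+02 -6.0000e-02 -1.7400e+00]
213 key [275.67  -1.41  -1.74]
```

{"fn": "servo_tool", "kwargs": {"slide": [[20,-2.3,-3],[20,0,0],[20,0,0],[5,0,0],[0,0,0],[0,0,0],[0,0,0]], "rotation": [[0,0,0],[0,0,0],[0,0,0],[0,0,0],[0,0,0],[0,0,0],[0,0,0]], "claw": [0,0,0,0,0,0,0]}}

```text
t: 11.1
position: [0.5326, -0.2317, 0.2816]
ee_rot: [-109.2, 89.9, -25.8]
wrist_force: [0.1, 1.0, -0.0]
width: 0.099
```

```bash
python3 look.py 8
python3 - <<'E'
from h import *
sd=env.get_image('side'); save(sd,'s8')
a=cv2.resize(sd['pixels'][120:230,300:410],None,fx=5,fy=5,interpolation=2)[:,:,::-1]
cv2.imwrite('pics/s8z.png',a)
E
```

```text
11.1 [ 0.5326 -0.2317  0.2816] xaxis [ 1.5e-03 -7.0e-04 -1.0e+00] zang 83.39 [ 0.1  1.  -0. ] [ 0.01 -0.03  0.01] 8.484163002745593 [ 56.   30.  -45.3 105.2  25.6  55.4  83.1]
```

View pics/w8.png

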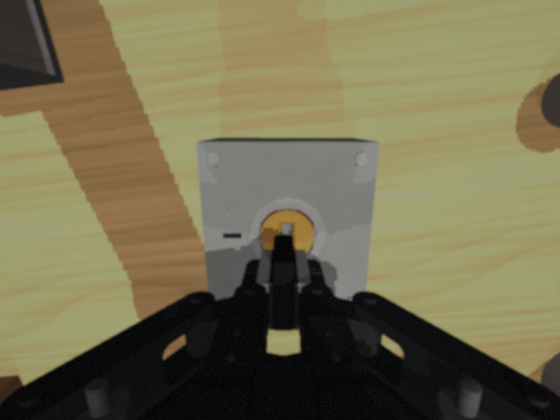

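View pics/s8z.png

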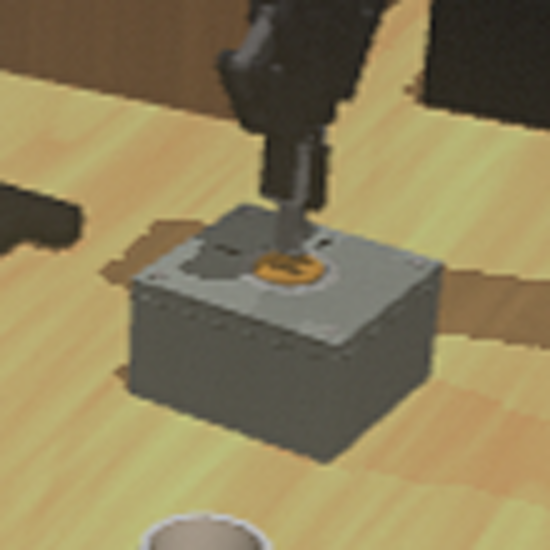

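{"fn": "servo_tool", "kwargs": {"slide": [[0,0,2.4],[0,0,0],[0,0,0],[0,0,0],[0,0,0]], "rotation": [[0,0,0],[0,0,0],[0,0,0],[0,0,0],[0,0,0]], "claw": [0,0,0,0,0]}}

```text
t: 11.82
position: [0.5325, -0.2293, 0.2806]
ee_rot: [46.6, 90.0, 130.0]
wrist_force: [0.0, -0.3, 0.1]
width: 0.103
```

```bash
python3 look.py 9
python3 - <<'E'
from h import *
import pickle
s,w=pickle.load(open('w9.pkl','rb'))
cv2.imwrite('pics/w9z.png',cv2.resize(w['pixels'][130:260,200:380],None,fx=4,fy=4,interpolation=2)[:,:,::-1])
E
```

```text
11.825 [ 0.5325 -0.2293  0.2806] xaxis [-0.  0. -1.] zang 83.39 [ 0.  -0.3  0.1] [ 0.01 -0.02 -0.02] 8.829532526310015 [ 55.8  30.  -45.3 105.4  25.6  55.3  82.8]
```

View pics/w9z.png

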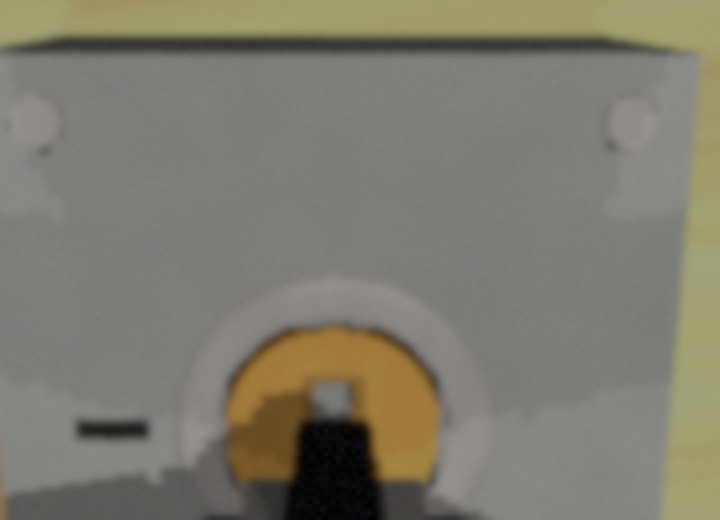

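Laterally the slot and head line up (zoomed u≈333 against 335). Descending gently.

{"fn": "servo_tool", "kwargs": {"slide": [[2,0,0],[1,0,0],[1,0,0],[1,0,0],[1,0,0],[1,0,0],[1,0,0],[0,0,0],[0,0,0]], "rotation": [[0,0,0],[0,0,0],[0,0,0],[0,0,0],[0,0,0],[0,0,0],[0,0,0],[0,0,0],[0,0,0]], "claw": [0,0,0,0,0,0,0,0,0]}}

```text
t: 13.0
position: [0.5323, -0.2292, 0.2725]
ee_rot: [77.6, 90.0, 161.0]
wrist_force: [-1.1, -0.3, -1.0]
width: 0.104
```

```bash
python3 look.py 10
```

```text
13.0 [ 0.5323 -0.2292  0.2725] xaxis [-5.e-04  2.e-04 -1.e+00] zang 83.39 [-1.1 -0.3 -1. ] [0.05 0.15 0.01] 8.914691387706894 [ 55.5  30.6 -44.9 105.6  26.1  54.6  82.4]
```

{"fn": "servo_tool", "kwargs": {"slide": [[1,0,0],[1,0,0],[1,0,0],[1,0,0],[1,0,0],[1,0,0],[1,0,0],[1,0,0],[0,0,0]], "rotation": [[0,0,0],[0,0,0],[0,0,0],[0,0,0],[0,0,0],[0,0,0],[0,0,0],[0,0,0],[0,0,0]], "claw": [0,0,0,0,0,0,0,0,0]}}

```text
t: 14.18
position: [0.5323, -0.23, 0.2649]
ee_rot: [155.6, 89.9, -121.0]
wrist_force: [-4.6, -2.4, 5.3]
width: 0.102
```

```bash
python3 look.py 11
```

```text
14.175 [ 0.5323 -0.23    0.2649] xaxis [-7.0e-04 -1.2e-03 -1.0e+00] zang 83.35 [-4.6 -2.4  5.3] [-0.25  0.94 -0.04] 8.748812457964577 [ 55.2  31.2 -44.4 105.8  26.8  53.9  82. ]
```

{"fn": "servo_tool", "kwargs": {"slide": [[0,0.7,0.2],[1,0,0],[1,0,0],[1,0,0],[1,0,0],[1,0,0],[0.5,0,0],[0,0,0]], "rotation": [[0.1,0,0],[-0.1,0,0],[-0.1,0,0],[0.1,0,0],[0.1,0,0],[-0.1,0,0],[-0.1,0,0],[0.1,0,0]], "claw": [0,0,0,0,0,0,0,0]}}

```text
t: 15.22
position: [0.5319, -0.2297, 0.2591]
ee_rot: [-106.8, 89.9, -23.5]
wrist_force: [-1.1, -1.1, 0.7]
width: 0.103
```

```bash
python3 look.py 12
```

```text
15.225 [ 0.5319 -0.2297  0.2591] xaxis [ 9.e-04 -4.e-04 -1.e+00] zang 83.24 [-1.1 -1.1  0.7] [-0.33  0.4   0.05] 8.812166868399936 [ 55.   31.6 -44.2 106.1  27.1  53.3  81.6]
```

The first pin is passed. I keep pushing and rocking for the second.

{"fn": "servo_tool", "kwargs": {"slide": [[1,0.2,0],[1,0,0],[1,0,0],[1,0,0],[1,0,0],[1,0,0],[1,0,0],[1,0,0],[1,0,0],[1,0,0],[0.5,0,0],[0,0,0]], "rotation": [[0,0,0],[0,0,0],[0.1,0,0],[-0.1,0,0],[-0.1,0,0],[0.1,0,0],[0.1,0,0],[-0.1,0,0],[-0.1,0,0],[0.1,0,0],[0,0,0],[0,0,0]], "claw": [0,0,0,0,0,0,0,0,0,0,0,0]}}

```text
t: 16.77
position: [0.5319, -0.229, 0.2487]
ee_rot: [-91.1, 89.9, -7.6]
wrist_force: [-1.1, -1.0, 1.6]
width: 0.104
```

```bash
python3 look.py 13
```

```text
16.775 [ 0.5319 -0.229   0.2487] xaxis [ 9.e-04 -1.e-04 -1.e+00] zang 83.49 [-1.1 -1.   1.6] [-0.49  0.24 -0.03] 8.86508655724749 [ 54.5  32.4 -43.6 106.4  27.8  52.3  81.3]
```

{"fn": "servo_tool", "kwargs": {"slide": [[1,0,0],[1,0,0],[1,0,0],[0.5,0,0],[0,0,0],[0,0,0]], "rotation": [[0,0,0],[0,0,0],[0,0,0],[0,0,0],[0,0,0],[0,0,0]], "claw": [0,0,0,0,0,0]}}

```text
t: 17.58
position: [0.532, -0.2289, 0.2462]
ee_rot: [-138.4, 89.9, -55.0]
wrist_force: [-2.4, -1.3, 6.4]
width: 0.105
```

```bash
python3 look.py 14
python3 - <<'E'
from h import *
sd=env.get_image('side'); save(sd,'s14')
cv2.imwrite('pics/s14z.png',cv2.resize(sd['pixels'][120:230,300:410],None,fx=5,fy=5,interpolation=2)[:,:,::-1])
E
```

```text
17.575 [ 0.532  -0.2289  0.2462] xaxis [ 5.e-04 -7.e-04 -1.e+00] zang 83.41 [-2.4 -1.3  6.4] [-0.38  0.49  0.01] 8.968888788004472 [ 54.3  32.6 -43.5 106.5  28.1  52.1  81. ]
```

View pics/s14z.png

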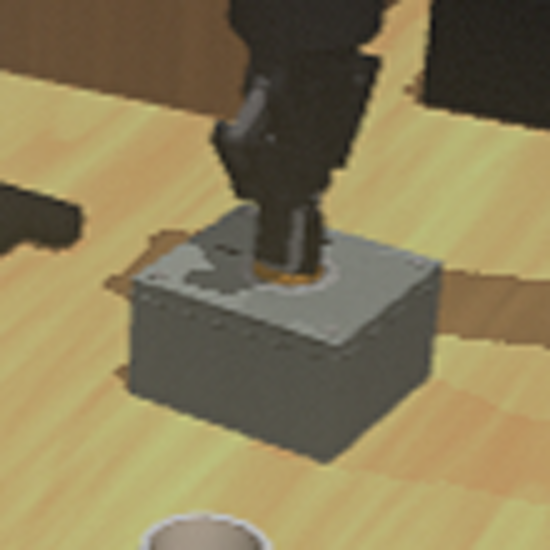

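View pics/w14.png

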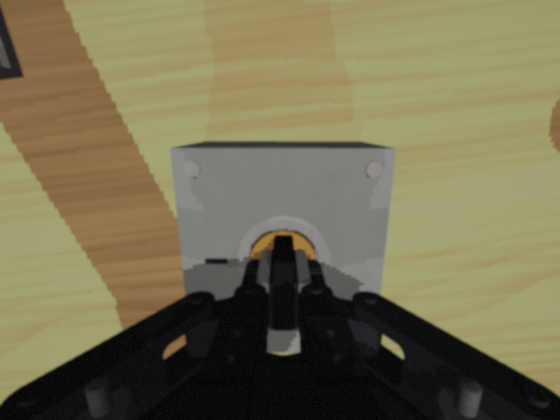

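{"fn": "servo_tool", "kwargs": {"slide": [[1,0,0],[0.5,0,0],[0,0,0],[0,0,0]], "rotation": [[0.05,0,0],[-0.05,0,0],[0,0,0],[0,0,0]], "claw": [0,0,0,0]}}

```text
t: 18.18
position: [0.5322, -0.2288, 0.2461]
ee_rot: [176.7, 89.9, -99.9]
wrist_force: [-4.6, -1.1, 14.7]
width: 0.101
```

```bash
python3 look.py 15
```

```text
18.175 [ 0.5322 -0.2288  0.2461] xaxis [-3.0e-04 -1.6e-03 -1.0e+00] zang 83.41 [-4.6 -1.1 14.7] [-0.18  1.15 -0.07] 8.665733090159184 [ 54.3  32.6 -43.5 106.4  28.1  52.2  80.9]
```

The key is fully home and stiff: 14.7 N at the predicted height. Now the turn clockwise, with a small shift each row so the key's axis stays put.

{"fn": "servo_tool", "kwargs": {"slide": [[-0.5,0,-0.2],[0,0,-0.2],[0,0,-0.2],[0,0,-0.2],[0,0,-0.2],[0,0,0],[0,0,0]], "rotation": [[0.157,0,0],[0.157,0,0],[0.157,0,0],[0.157,0,0],[0.157,0,0],[0,0,0],[0,0,0]], "claw": [0,0,0,0,0,0,0]}}

```text
t: 19.1
position: [0.5319, -0.2295, 0.2461]
ee_rot: [-96.3, 89.9, -57.9]
wrist_force: [-2.4, -0.6, 9.9]
width: 0.106
```

```bash
python3 look.py 16
```

```text
19.1 [ 0.5319 -0.2295  0.2461] xaxis [ 7.0e-04 -1.1e-03 -1.0e+00] zang 38.46 [-2.4 -0.6  9.9] [-0.2   0.83  0.1 ] 9.070644361656763 [ 47.1  29.6 -34.  106.8  21.2  49.9  41.1]
```

{"fn": "servo_tool", "kwargs": {"slide": [[0,0,-0.2],[0,0,-0.3],[0,0,-0.3],[0,0,-0.3],[0,0,-0.3],[0,0,0],[0,0,0],[0,0,0],[0,0,0],[0,0,0]], "rotation": [[0.157,0,0],[0.157,0,0],[0.157,0,0],[0.157,0,0],[0.177,0,0],[0,0,0],[0,0,0],[0,0,0],[0,0,0],[0,0,0]], "claw": [0,0,0,0,0,0,0,0,0,0]}}

```text
t: 20.4
position: [0.531, -0.2298, 0.2461]
ee_rot: [-6.8, 89.9, -14.5]
wrist_force: [-2.0, -1.2, 9.5]
width: 0.101
```

```bash
python3 look.py 17
python3 - <<'E'
from h import *
sd=env.get_image('side'); save(sd,'s17')
cv2.imwrite('pics/s17z.png',cv2.resize(sd['pixels'][120:230,300:410],None,fx=5,fy=5,interpolation=2)[:,:,::-1])
E
```

```text
20.4 [ 0.531  -0.2298  0.2461] xaxis [ 2.2e-03 -6.0e-04 -1.0e+00] zang -7.65 [-2.  -1.2  9.5] [-0.14  0.61  0.05] 8.596374293236282 [ 39.5  27.4 -24.3 107.3  14.7  48.2   0. ]
```

View pics/s17z.png

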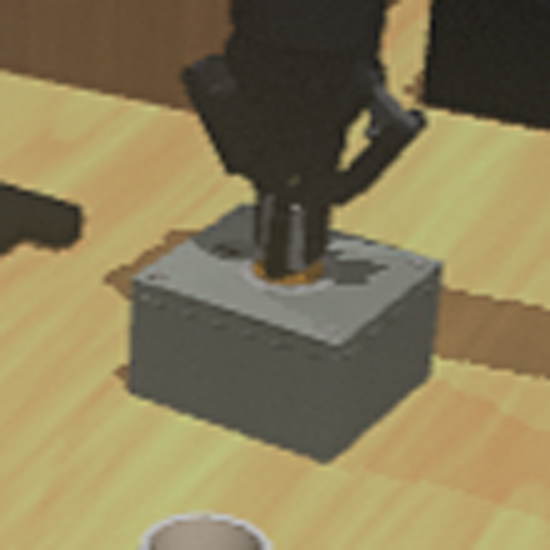

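View pics/w17.png

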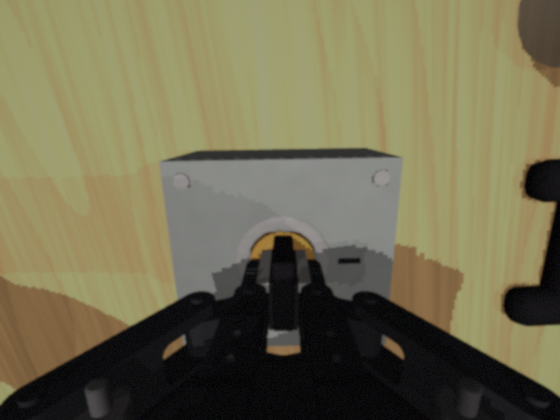

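The tool has turned 91° and the head still sits the same way in the fingers. I'll hold for a second and check that it stays steady.

{"fn": "servo_tool", "kwargs": {"slide": [[0,0,0],[0,0,0],[0,0,0],[0,0,0],[0,0,0],[0,0,0],[0,0,0],[0,0,0]], "rotation": [[0,0,0],[0,0,0],[0,0,0],[0,0,0],[0,0,0],[0,0,0],[0,0,0],[0,0,0]], "claw": [0,0,0,0,0,0,0,0]}}

```text
t: 21.5
position: [0.531, -0.2298, 0.2461]
ee_rot: [-7.4, 89.9, -15.0]
wrist_force: [-2.2, -1.1, 9.7]
width: 0.104
```

```bash
python3 look.py 18; python3 -c "
from h import *
t=env.get_image('top'); save(t,'t18')"
```

```text
21.5 [ 0.531  -0.2298  0.2461] xaxis [ 2.3e-03 -6.0e-04 -1.0e+00] zang -7.64 [-2.2 -1.1  9.7] [-0.14  0.57  0.11] 8.862423598165103 [ 39.5  27.4 -24.3 107.3  14.7  48.2   0. ]
```

View pics/t18.png

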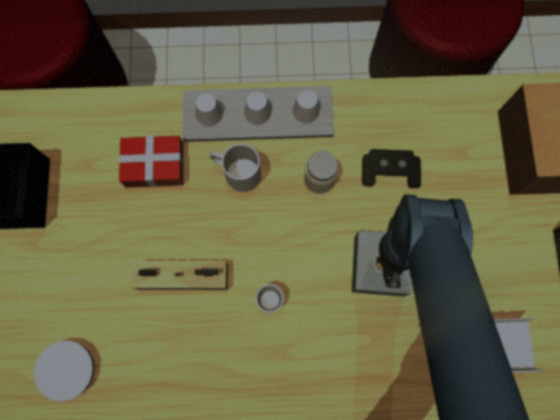

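The hold is steady. The top view shows the other two keys, the cup (270,298), the mug and the jar where they started. Handing in.

```bash
python3 -c "
from h import *
print(env.close_job()); s=env.state(); print(s['t'],s['position'],s['wrist_force'],s['width'])"
```

```text
the job is handed in; nothing more can be done
None
the job is handed in; nothing more can be done
```

I took the square-headed key from the middle slot of the stand and worked it past both pins by rocking it, until the shoulder met the cylinder face. I then turned it about 91° (1.59 rad) clockwise and handed in at about 21.5 s, still gripping and holding it there.

**Last checks**
- **Seating:** the tool sat at the predicted home height of 0.2461 m, with about 9.7 N of downward push. It did not go deeper when pushed harder.
- **Turn:** over a one-second hold before handing in, the pose was still. The cylinder angle is not measured. Allowing for the 0.1 rad play, I put it at about 1.45 rad or more, against the 1.22 rad needed.
- **Grip:** the jaws stood at about 9 mm on the 10 mm head, and the head had not shifted in the fingers.
- **Bystanders:** the last top view shows the round and tee keys, cup, mug and jar where they started.

**Disagreements:** the cameras first put the key about 4 mm apart in x and up to 8 mm in y. I settled it with closer wrist views. The first pose above the box had not settled sideways, so I shifted 2.4 mm before inserting.

The hand-in reported no verdict.

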